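Show the spare fuses in the square lever box

TASK

I want to see whether any spare fuses are left in the square steel box. Press its front lever all the way down so that the lid stands wide open, keep it open for about three seconds while I look in, then let go so that the lid closes. Work the lid only with the lever, leave the round box shut and do not disturb the other things on the bench.

Things in the scene. Friction and masses are not known exactly. Their poses are not given: they have to be found in the camera images.
- square_pad (a point): Centre of the top face of the black press pad (36 mm along x, 40 mm along y) on the lever at the SQUARE box's front; x points to the box, z up. At rest it is 92 mm above the table and 85 mm in front of the front wall, where the lever pivots 70 mm up. It swings down 35 mm to its stop (57 mm up), seen from above staying within 4 mm. A spring resists: 4 N at first, 6 N at the stop.
- square_lid (a joint): Opening angle of the square box's lid, rad: 0 shut, 1.26 fully open with the lever at its stop; always three times the lever's angle. Let go, it closes by itself within about 1.5 s. Hinged on the rear rim, it rises up and away from the lever.
- square_cover (a point): Centre of the top of the flat lid panel, 134 x 124 x 6 mm, of the square box: a fixed rectangular steel box, 130 mm deep, 120 mm wide, 126 mm high with its lid, its front roughly towards the robot. Shut, it lies 126 mm above the table, x pointing from front to rear, z up.
- round_lid (a joint): Opening angle (rad, 0 shut) of the lid of the other box: a ROUND steel drum, 126 mm in diameter and 126 mm high, with the same kind of lever and black pad at its front. It must stay shut. The two boxes stand left and right of the middle, either way round.
Mind the look-alikes: they are no part of the job. What is shaped like the part that bears round_lid but pink is not meant.

How it is judged:
By the outcome, as a careful person would: the job done as asked, in the order asked, and still so for the second after the job is handed in, with the robot touching nothing.
It also fails if it takes over 35 s, if anything falls off the work surface, if the arm or the gripper's body presses on something with over 40 N, if the wrist force passes 120 N, or if a joint passes its speed limit or range.

ROBOT

A 7-joint arm with a two-finger parallel gripper is mounted at the origin on the work surface. World frame = base frame: x ahead of the robot, y to its left, z up, the work surface at z = 0. Lengths are in m, angles in rad, forces in N, time in s.
With the tool pointing down it reaches from about 0.425 to 0.975 m from the base axis. Payload 16.7 kg.
Tool frame: the origin (TCP) lies at the very end of the fingers, on their centre line; the grasp point (between the pads) lies 19 mm behind it; z points along the fingers, y is the line along which they close (so a half turn about z gives the same grasp; the last joint's range is limited). The gripper opens to 85 mm and grips with 20 to 120 N. Pads are 22 mm wide; open, the fingers measure 114 mm over their backs; the gripper's body (76 mm by 85 mm) begins 54 mm behind the grasp point. The pads swing forward as they close: fully open they stand 13 mm farther back than shut.
Start: joints at [1.022, 0.426, 0.074, 1.606, -0.034, 1.111, -0.067], TCP at [0.262, -0.622, 0.231] pointing down, gripper open.
Joint ranges: [-2.85, 2.85], [-0.5, 2.14], [-1.23, 1.37], [0.21, 2.46], [-1.02, 4.16], [0.16, 2.05], [-2.73, 2.73]. Speed limits (rad/s): [1.89, 1.89, 2.39, 2.39, 3.01, 3.01, 3.01].

INTERFACE

Orientations are given as a unit quaternion [x, y, z, w].
In Python, from plant import state, viewer, close_job gives the robot as it stands.
- The arm moves only by the shell command python3 -m inch 'ROWS'. ROWS is JSON, a list of rows, each a list of 3 entries, a list of its own where there are three numbers: the shift along the tool's x, y, z in mm, then the turn, a rotation vector about the tool's x, y, z in degrees, then the closure in counts, from 0 (fully open) to 255 (shut). A call has 1 to 5 rows; each row is the pose to reach, as a shift and turn from the pose commanded when the call began, along the tool's axes at that moment; what a row does not reach only later rows make up. A row lasts 1/8 s, in which the tool goes at most 62.5 mm and 10.7 degrees, less where a joint would pass 70% of its speed; a pose out of reach is approached as far as the arm can. A call with a gripper value outside its range is refused whole. The fingers move at their own pace and stop on an object; the grip force is fixed at half the most. Time passes only in rows, so rows that repeat a pose let the fingers close. It gives the time, the measured TCP pose, the force, the opening and the grip force at its end, in the units of the state.
- state(): the state, without advancing time (a new reading comes with each control period).
- viewer.capture(name): name is "scene" or "top" or "wrist"; returns a dict with "img" (400x640x3 uint8, red, green, blue), "mtx" (3x3 intrinsics, pixels), "world_from_camera" (4x4, takes a point from camera to world coordinates). Camera axes: x right, y down, z forward; pixel columns grow to the right and rows downward; lengths in m; the calibration is good to about 2 mm. A picture is of the moment at which its call begins. There is no depth.
- close_job(): hands the job in; it is judged then, once.
The state is a dict: "clock": time; "q": joint angles; "qvel": joint speeds; "joint_torque": joint torques, N m; "position": TCP position; "tool_rot": TCP orientation; "ft_force": force on the tool from outside, world axes, zero at the start; "moment": the same for the moment, N m; "opening": opening from 0.0 (shut) to 1.0 (fully open); "gripper_force": force on a finger pad.
Only numpy, scipy, OpenCV 4.12 (cv2) and the standard library are available. Lean on these libraries where they do the work, as an engineer would, in place of code of your own. Each camera call takes 0.05 s, during which the arm holds its last target. There are 200 camera calls.

## Working session

There is one attempt and no reset: what is moved stays moved. The work goes in short steps, Python scripts to look and compute and a shell command to move; the robot and the scene stay as the last step left them, time stands still between calls to the robot, and variables do not carry over. Pictures are saved under pics/ and viewed, at most 10 in all, crops included, and the job is handed in when it is done.

```bash
mkdir -p pics
python3 - <<'E'
from plant import state, viewer
import cv2, pickle
s=state();print(s['clock'],s['position'],s['tool_rot'],s['ft_force'])
for n in('scene','top'):
    c=viewer.capture(n);pickle.dump(c,open(n+'.pkl','wb'));cv2.imwrite(f'pics/{n}1.png',c['img'][...,::-1])
    print(n,c['mtx'].tolist(),c['world_from_camera'].round(3).tolist())
E
```

```text
0.0 [ 0.26190539 -0.62166983  0.23062663] [ 9.80187018e-01  1.98073225e-01 -1.79538609e-04 -6.12916023e-04] [-0.19117084 -0.54470657 -0.37303694]
scene [[389.1405916375404, 0.0, 316.8570126847775], [0.0, 389.1405916375404, 200.85838528694077], [0.0, 0.0, 1.0]] [[0.579, 0.468, -0.668, 1.205], [0.815, -0.332, 0.474, -0.471], [-0.0, -0.819, -0.574, 0.672], [0.0, 0.0, 0.0, 1.0]]
top [[471.42910844592654, 0.0, 318.8955445443307], [0.0, 471.42910844592654, 188.97883927523202], [0.0, 0.0, 1.0]] [[-0.012, -0.997, 0.082, 0.465], [-1.0, 0.011, -0.012, -0.028], [0.011, -0.082, -0.997, 1.305], [0.0, 0.0, 0.0, 1.0]]
```

View pics/scene1.png

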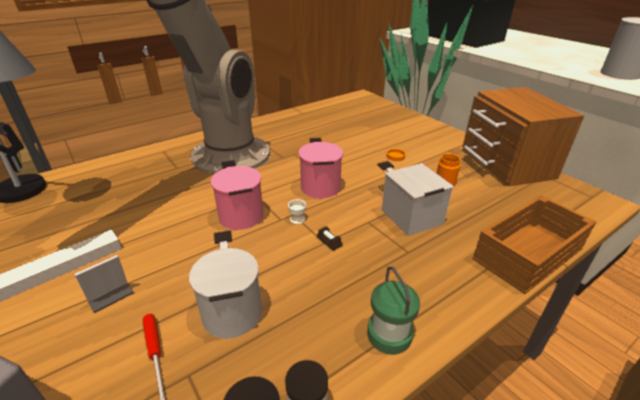

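View pics/top1.png

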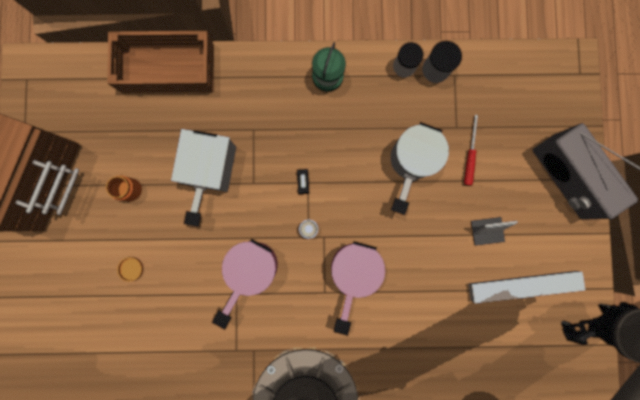

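The scene view shows the square grey box at (417,197). The top view shows its lid corners at about (180,130), (235,137), (226,192) and (172,183), with its pad at (193,219). The grey drum is on the right at (420,152), and two pink drums stand near the robot.

```bash
cat > h.py <<'E'
import numpy as np, pickle, cv2
from scipy.spatial.transform import Rotation as R
def pt(c,uv,z):
    T=c['world_from_camera']; d=T[:3,:3]@np.linalg.inv(c['mtx'])@[*uv,1]
    return T[:3,3]+d*(z-T[2,3])/d[2]
def rel(s,p):  # mm in tool axes
    return (R.from_quat(s['tool_rot']).inv().apply(np.array(p)-s['position'])*1000).round(0)
E
python3 - <<'E'
from h import *
from plant import state
t=pickle.load(open('top.pkl','rb'));sc=pickle.load(open('scene.pkl','rb'))
cs=[pt(t,p,.126) for p in [(180,130),(235,137),(226,192),(172,183)]]
print('corners',np.round(cs,3).tolist(),'centre',np.mean(cs,0).round(3))
i=t['img'];m=(i.max(2)<45).astype('uint8');m[:205]=0;m[232:]=0;m[:,:180]=0;m[:,210:]=0
v,u=np.nonzero(m);print(len(u),u.min(),u.max(),v.min(),v.max());p=pt(t,(u.mean(),v.mean()),.09);print('pad top',p.round(3))
print('pad scene',pt(sc,(386,166),.092).round(3))
for p in [(222,319),(343,327)]: print('pink pad',pt(t,p,.092).round(3))
s=state();print(R.from_quat(s['tool_rot']).as_matrix().round(3).tolist())
for w in [(.45,-.4,.24),(.55,0,.24),(.5,.25,.2)]: print(w,rel(s,w))
E
```

```text
corners [[0.715, 0.307, 0.126], [0.696, 0.169, 0.126], [0.557, 0.191, 0.126], [0.581, 0.326, 0.126]] centre [0.637 0.248 0.126]
149 185 199 213 225
pad top [0.492 0.283 0.09 ]
pad scene [0.502 0.28  0.092]
pink pad [0.239 0.206 0.092]
pink pad [ 0.215 -0.099  0.092]
[[0.922, 0.388, -0.001], [0.388, -0.922, 0.001], [-0.0, -0.001, -1.0]]
(0.45, -0.4, 0.24) [ 259. -131.   -9.]
(0.55, 0, 0.24) [ 507. -461.   -9.]
(0.5, 0.25, 0.2) [ 558. -711.   31.]
```

```bash
python3 -m inch '[[[60,-30,-10],[0,0,0],255],[[115,-58,-10],[0,0,0],255],[[170,-86,-10],[0,0,0],255],[[225,-114,-10],[0,0,0],255],[[259,-131,-10],[0,0,0],255]]'
```

```text
clock: 0.72
position: [0.4517, -0.3979, 0.2412]
tool_rot: [0.98, 0.199, 0.0, -0.0]
ft_force: [0.9, -1.7, 0.7]
opening: 0.003
gripper_force: 0.0
```

```bash
python3 -m inch '[[[35,-47,0],[0,0,0],255],[[70,-94,0],[0,0,0],255],[[105,-141,0],[0,0,0],255],[[140,-188,0],[0,0,0],255],[[175,-235,0],[0,0,0],255]]'; python3 -m inch '[[[31,-50,0],[0,0,0],255],[[62,-98,0],[0,0,0],255],[[90,-145,0],[0,0,0],255],[[105,-195,0],[0,0,0],255],[[120,-245,0],[0,0,0],255]]'
python3 - <<'E'
from h import *
from plant import state
s=state();print(s['q'].round(2) if hasattr(s['q'],'round') else s['q']);print(rel(s,(.492,.281,.15)))
E
```

```text
clock: 1.35
position: [0.5199, -0.1144, 0.2413]
tool_rot: [0.98, 0.198, -0.0, 0.0]
ft_force: [1.6, -0.0, -0.3]
opening: -0.003
gripper_force: 0.0
clock: 1.98
position: [0.5349, 0.1577, 0.2411]
tool_rot: [0.98, 0.198, -0.0, -0.0]
ft_force: [1.3, 0.8, 0.5]
opening: -0.007
gripper_force: 0.0
[-0.08  0.25 -0.37  1.84  0.1   1.07 -1.67]
[   8. -130.   91.]
```

```bash
python3 -m inch '[[[3,-50,0],[0,0,0],255],[[6,-100,20],[0,0,0],255],[[8,-130,60],[0,0,0],255],[[8,-130,71],[0,0,0],255],[[8,-130,71],[0,0,0],255]]'
python3 - <<'E'
from h import *
from plant import viewer
for n in('wrist','scene'):
    c=viewer.capture(n);pickle.dump(c,open(n+'2.pkl','wb'))
    im=c['img'][...,::-1]
    if n=='scene': im=cv2.resize(im[100:260,300:500],(800,600)[:1]+(640,))[:600]
    cv2.imwrite(f'pics/{n}2.png',im)
E
```

```text
clock: 2.6
position: [0.4922, 0.2782, 0.1697]
tool_rot: [0.98, 0.198, -0.001, 0.0]
ft_force: [0.4, -0.4, 0.9]
opening: 0.001
gripper_force: 0.0
```

View pics/wrist2.png

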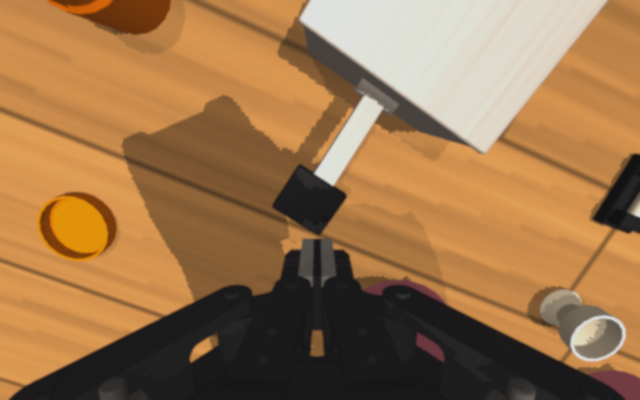

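View pics/scene2.png

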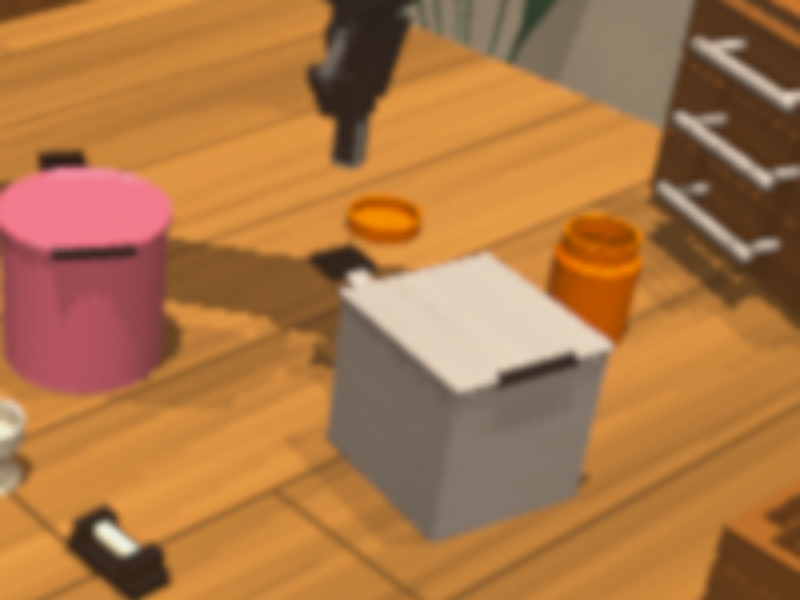

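The wrist view shows the pad corners at about (300,165), (347,196), (321,234) and (273,205), centre (310,199), with the fingers ending at (317,240). The scene view shows the fingertips above the pad, the square lid shut and a pink drum to the left.

Run:
```python
from h import *
from plant import state
c=pickle.load(open('wrist2.pkl','rb'));s=state()
cs=[pt(c,p,.092) for p in [(300,165),(347,196),(321,234),(273,205)]]
print(np.round(cs,3).tolist());m=np.mean(cs,0);print(m.round(3),rel(s,m),rel(s,[*m[:2],.057]))
print('camz',c['world_from_camera'][:3,3].round(3))
```

```text
[[0.514, 0.299, 0.092], [0.507, 0.262, 0.092], [0.475, 0.268, 0.092], [0.481, 0.306, 0.092]]
[0.494 0.284 0.092] [ 3. -5. 79.] [  3.  -5. 114.]
camz [0.555 0.305 0.312]
```

```bash
python3 -m inch '[[[3,-5,40],[0,0,0],255],[[3,-5,70],[0,0,0],255],[[3,-5,80],[0,0,0],255],[[3,-5,90],[0,0,0],255],[[3,-5,90],[0,0,0],255]]'; python3 -m inch '[[[0,0,8],[0,0,0],255],[[0,0,14],[0,0,0],255],[[0,0,18],[0,0,0],255],[[0,0,18],[0,0,0],255]]'
```

```text
clock: 3.32
position: [0.4934, 0.2847, 0.0813]
tool_rot: [0.98, 0.198, 0.0, -0.0]
ft_force: [-3.0, -1.6, 5.1]
opening: 0.001
gripper_force: 2.8
clock: 3.82
position: [0.4936, 0.285, 0.0636]
tool_rot: [0.98, 0.198, 0.001, -0.0]
ft_force: [-5.0, 0.4, 4.7]
opening: -0.0
gripper_force: 3.3
```

```bash
python3 -m inch '[[[0,0,3],[0,0,0],255],[[0,0,5],[0,0,0],255]]';python3 -m inch '[[[0,0,1],[0,0,0],255],[[0,0,2],[0,0,0],255]]'
```

```text
clock: 4.08
position: [0.494, 0.2851, 0.059]
tool_rot: [0.98, 0.198, 0.001, -0.0]
ft_force: [-8.9, -2.8, 26.2]
opening: -0.003
gripper_force: 13.6
clock: 4.32
position: [0.4942, 0.2853, 0.0585]
tool_rot: [0.98, 0.198, 0.001, -0.0]
ft_force: [-15.4, -8.3, 46.8]
opening: 0.001
gripper_force: 24.3
```

```bash
python3 -m inch '[[[0,0,-2],[0,0,0],255],[[0,0,-2],[0,0,0],255],[[0,0,-2],[0,0,0],255]]'
python3 - <<'E'
from h import *
from plant import viewer
c=viewer.capture('scene')
cv2.imwrite('pics/scene3.png',cv2.resize(c['img'][60:260,300:500,::-1],(600,600)))
E
```

```text
clock: 4.7
position: [0.494, 0.2851, 0.0594]
tool_rot: [0.98, 0.198, 0.001, -0.0]
ft_force: [-6.4, -2.4, 14.8]
opening: -0.003
gripper_force: 8.5
```

View pics/scene3.png

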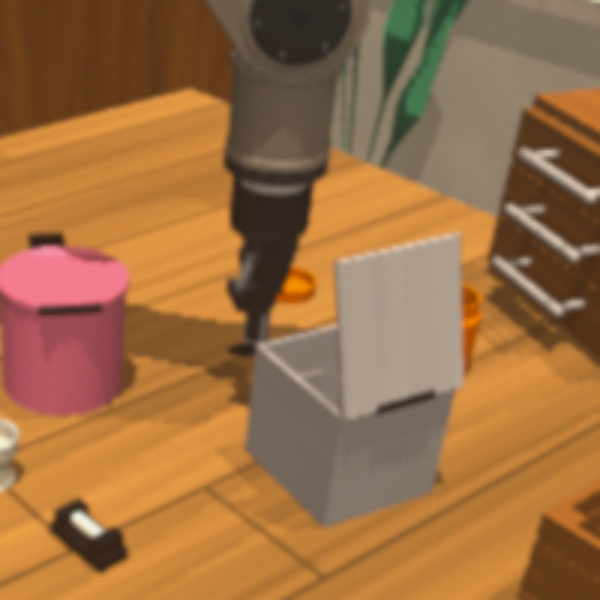

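The lid stands wide open at about (400,325) in the crop, and the fingers hold the pad down at (250,345). I'll keep holding.

```bash
python3 -m inch '[[[0,0,0],[0,0,0],255],[[0,0,0],[0,0,0],255],[[0,0,0],[0,0,0],255],[[0,0,0],[0,0,0],255],[[0,0,0],[0,0,0],255]]'; python3 -m inch '[[[0,0,0],[0,0,0],255],[[0,0,0],[0,0,0],255],[[0,0,0],[0,0,0],255],[[0,0,0],[0,0,0],255],[[0,0,0],[0,0,0],255]]'; python3 -m inch '[[[0,0,0],[0,0,0],255],[[0,0,0],[0,0,0],255],[[0,0,0],[0,0,0],255],[[0,0,0],[0,0,0],255],[[0,0,0],[0,0,0],255]]'; python3 -m inch '[[[0,0,0],[0,0,0],255],[[0,0,0],[0,0,0],255],[[0,0,0],[0,0,0],255],[[0,0,0],[0,0,0],255],[[0,0,0],[0,0,0],255]]'
```

```text
clock: 5.38
position: [0.494, 0.2851, 0.0594]
tool_rot: [0.98, 0.198, 0.001, -0.0]
ft_force: [-6.3, -2.3, 15.8]
opening: 0.001
gripper_force: 8.5
clock: 6.0
position: [0.494, 0.2851, 0.0594]
tool_rot: [0.98, 0.198, 0.001, -0.0]
ft_force: [-6.1, -2.0, 15.9]
opening: 0.004
gripper_force: 8.5
clock: 6.62
position: [0.494, 0.2852, 0.0594]
tool_rot: [0.98, 0.198, 0.001, -0.0]
ft_force: [-7.2, -1.4, 16.1]
opening: -0.001
gripper_force: 8.5
clock: 7.25
position: [0.494, 0.2851, 0.0593]
tool_rot: [0.98, 0.198, 0.001, -0.0]
ft_force: [-6.9, -2.1, 16.1]
opening: 0.005
gripper_force: 8.5
```

Held for about 3.2 s. Now I'll release, straight up.

```bash
python3 -m inch '[[[0,0,-15],[0,0,0],255],[[0,0,-45],[0,0,0],255],[[0,0,-85],[0,0,0],255],[[0,0,-120],[0,0,0],255],[[0,0,-120],[0,0,0],255]]'; python3 -m inch '[[[0,0,0],[0,0,0],255],[[0,0,0],[0,0,0],255],[[0,0,0],[0,0,0],255],[[0,0,0],[0,0,0],255],[[0,0,0],[0,0,0],255]]';python3 -m inch '[[[0,0,0],[0,0,0],255],[[0,0,0],[0,0,0],255],[[0,0,0],[0,0,0],255],[[0,0,0],[0,0,0],255],[[0,0,0],[0,0,0],255]]'
python3 - <<'E'
from h import *
from plant import viewer
cv2.imwrite('pics/scene4.png',viewer.capture('scene')['img'][...,::-1])
E
```

```text
clock: 7.88
position: [0.4949, 0.2856, 0.1815]
tool_rot: [0.98, 0.198, 0.003, -0.001]
ft_force: [0.3, -0.3, -0.0]
opening: -0.002
gripper_force: 0.0
clock: 8.5
position: [0.4931, 0.2849, 0.1772]
tool_rot: [0.98, 0.198, -0.0, -0.0]
ft_force: [-0.6, -1.0, 0.8]
opening: 0.001
gripper_force: 0.0
clock: 9.12
position: [0.4931, 0.2848, 0.1773]
tool_rot: [0.98, 0.198, -0.0, -0.0]
ft_force: [-0.6, -0.0, -0.5]
opening: 0.001
gripper_force: 0.0
```

View pics/scene4.png

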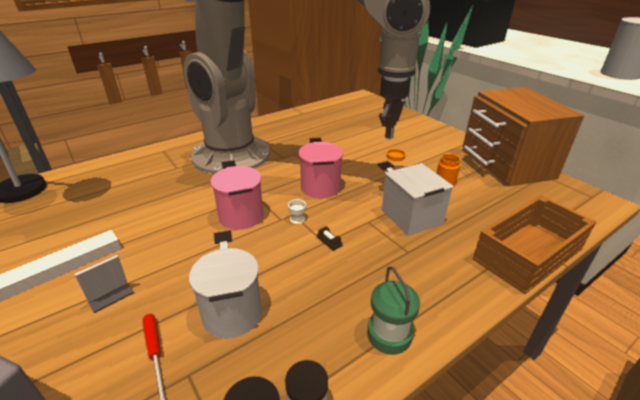

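The square lid is shut again at (417,185), the arm is clear above the pad at (390,135), and everything else is where it was.

```bash
python3 -c "
from plant import close_job
print(close_job())"
```

```text
the job is handed in; nothing more can be done
None
```

I pressed the square box's lever down to its stop, held the lid wide open for about three seconds, then let go; the lid closed, the round box stayed shut, nothing else moved, and the job is handed in.

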